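# Set the wax-tank heat dial under its flip cover

## Robot

A 6-joint arm with a two-finger parallel gripper is mounted at the origin on the work surface. World frame = base frame: x ahead of the robot, y to its left, z up, the work surface at z = 0. Lengths are in mm, angles in rad, forces in N, time in s.
With the tool pointing down it reaches from about 325 to 775 mm from the base axis. Payload 9.3 kg.
Tool frame: the origin (TCP) lies midway between the tips of the shut fingers; the grasp point (between the pads) lies 19 mm behind it; z points along the fingers, y is the line along which they close (so a half turn about z gives the same grasp; the last joint's range is limited). The gripper opens to 85 mm and grips with 20 to 120 N. Pads are 22 mm wide; open, the fingers measure 114 mm over their backs; the gripper's body (76 mm by 85 mm) begins 54 mm behind the grasp point. The pads swing forward as they close: fully open they stand 13 mm farther back than shut.
Start: joints at [-1.29, 0.259, 0.021, 1.334, 0, 1.418], TCP at [231.17, -499.056, 231.279] pointing down, gripper open.
Joint ranges: [-3.04, 3.04], [-0.91, 1.82], [-1.04, 1.36], [-1.92, 1.95], [-1.52, 1.45], [-3.14, 3.14]. Speed limits (rad/s): [2.22, 2.22, 2.79, 3.14, 3.14, 3.14].

## Interface

Orientations are given as a unit quaternion [w, x, y, z].
In Python, from station import env gives the robot as it stands.
- The arm moves only by the tool shift_gripper, called after "Emit:" as a command line: name --argument value ..., lists and objects as JSON in quotes. Schema: {"type":"object","properties":{"ticks":{"type":"array","items":{"type":"array","items":{"type":"array","items":{"type":"number"},"minItems":5,"maxItems":5},"minItems":1,"maxItems":20},"minItems":1,"maxItems":1},"clamp_n":{"type":"number"},"only":{"type":"string"},"quiet":{"type":"boolean"},"lines":{"type":"string"}},"required":["ticks"],"additionalProperties":false}. ticks is a list that holds a single list of rows (three levels of brackets), with 1 to 20 rows, each of 5 numbers: dx, dy, dz in units of 100 mm, then a turn about the tool's z in units of 0.05 rad, then the finger opening in mm; each row is the pose to reach, as a shift and turn from the pose commanded when the call began, along the tool's axes at that moment; what a row does not reach only later rows make up. A row lasts 1/12 s, in which the tool goes at most 41.7 mm and 0.125 rad, less where a joint would pass 70% of its speed; a pose out of reach is approached as far as the arm can. The fingers move at their own pace and stop on an object; clamp_n is the grip in N (left out, the last holds). Time passes only in rows, so rows that do not move let the fingers close. The tool returns the time, the measured TCP pose, the force, the opening and the grip force at its end. only (a regular expression) keeps the lines of the reply that match it, lines (a string "A,B") keeps lines A to B, and quiet returns only ok. Input that does not fit is refused with a message, and nothing moves.
- env.sense(): the state, without advancing time (a new reading comes with each control period).
- env.snapshot(name): name is "scene" or "top" or "wrist"; returns a dict with "image" (384x512x3 uint8, red, green, blue), "fov_y" (degrees; the focal length in pixels is half the picture's height over the tangent of half this angle, whatever the lens; pixels are square), "cx", "cy" (the principal point, pixels), "k1" (the pictures are not rectified: a ray, as slopes to the right and down, at radius r is drawn at 1 + k1 r^2 times it, then the intrinsics apply), "R" (3x3) and "t" (3): a world point X has camera coordinates R X + t; the wrist camera has in their place "T_tool_cam" (4x4, takes a point from camera to tool coordinates, whose origin is the TCP and whose axes are the flange's). Camera axes: x right, y down, z forward; pixel columns grow to the right and rows downward; lengths in mm; the calibration is good to about 2 mm. A picture is of the moment at which its call begins: read the wrist's pose just before it. There is no depth.
- env.job_done(): hands the job in; it is judged then, once.
The state is a dict: "time_s": time; "qpos": joint angles; "dq": joint speeds; "effort": joint torques, N m; "position": TCP position; "ee_rot": TCP orientation; "ft_force": force on the tool from outside, world axes, zero at the start; "wrist_torque": the same for the moment, N m; "gripper_width": finger opening in mm; "grasp_force": force on a finger pad.
Only numpy, scipy, OpenCV 4.12 (cv2) and the standard library are available. Lean on these libraries where they do the work, as an engineer would, in place of code of your own. Each camera call takes 0.05 s, during which the arm holds its last target. There are 200 camera calls.

## Task

On the larger of the two hooded control boxes, swing the metal flip cover right up and back until it stays open by itself, then turn the dial beneath it until its pointer is at the long mark in the middle of the scale, straight towards the hinge. Leave the cover standing open, and leave the cover of the smaller box shut.

Things in the scene. Friction and masses are not known exactly. Their poses are not given: they have to be found in the camera images.
- controller: Larger control box, grey, 165 (x) x 125 (y) x 40 (z) mm, fixed. Origin: centre of its underside, on the bench. x points from its front (tab side) to the hinge at the back, y left, z up. On top an aluminium hood, open below, 104 x 100 x 52 mm, its hinge line along y at x = 54, z = 41 mm; under it the dial, its upright axis at x = y = 0.
- cover_grip (a point): Centre of the hood's black grip disc, on a neck 22 mm ahead of the hood: 22 mm across, 16 mm thick along the box's y, pinched on its flat ends; it may pivot between the pads, so the gripper can stay upright. Shut: box x -72, y 0, z 85 mm, so 126 mm ahead of the hinge line and 44 mm above it; it turns round that line with the cover.
- cover (a joint): Angle of that cover, rad: 0 shut, grows as its front rises; stop at 1.9 (109 degrees), leaning back. Swings freely, about 0.14 kg: let go below about 65 degrees (1.15 rad) it falls shut, beyond that it falls back on its stop and stays. Open at the stop, it is all behind the hinge line.
- dial (a joint): Angle of the dial under that cover, rad, growing clockwise from above: 0 pointer to the box's +y (left), pi/2 to +x (hinge, long mark), pi to -y. Stops at 0 and pi; starts at 0.15 to 0.8. Friction 0.05 N m, stays where left. Black disc 46 mm across, z 42 to 50 mm over the bench; on it a bar grip 14 mm wide, 44 long, z 48 to 78; pointer end: white line and nose. Marks are 45 degrees apart.
- timer_cover (a joint): Cover angle of the smaller control box, rad, 0 shut. Same build: box 115 x 90 x 30 mm, hood 70 x 66 x 44 mm, grip disc of the same size. It stands on the other side of the bench, 0.26 to 0.43 m to the left or right of the larger box. Must stay shut.

How it is judged:
By the outcome, as a careful person would: the job done as asked, in the order asked, and still so for the second after the job is handed in, with the robot touching nothing.
It also fails if it takes over 48 s, if anything falls off the work surface, if the arm or the gripper's body presses on something with over 40 N, if the wrist force passes 120 N, or if a joint passes its speed limit or range.

## Working session

There is one attempt and no reset: what is moved stays moved. The work goes in short steps, Python scripts to look and compute and a tool call to move; the robot and the scene stay as the last step left them, time stands still between calls to the robot, and variables do not carry over. Pictures are saved under pics/ and viewed, at most 10 in all, crops included, and the job is handed in when it is done.

```bash
ls; mkdir -p pics; cat > h.py <<'E'
import numpy as np, cv2
from station import env
def save(s,n): cv2.imwrite('pics/'+n, s['image'][:,:,::-1])
def cam(s,pose=None):
    H,W=s['image'].shape[:2]; f=H/2/np.tan(np.radians(s['fov_y'])/2)
    if 'R' in s: R=np.array(s['R']);t=np.array(s['t'])
    else:
        from scipy.spatial.transform import Rotation as Ro
        p,q=pose; T=np.eye(4); T[:3,:3]=Ro.from_quat(np.roll(q,-1)).as_matrix(); T[:3,3]=p
        M=np.linalg.inv(T@np.array(s['T_tool_cam'])); R=M[:3,:3]; t=M[:3,3]
    return dict(f=f,cx=s['cx'],cy=s['cy'],k1=s['k1'],R=R,t=t)
def ray(c,u,v):
    d=np.array([(u-c['cx'])/c['f'],(v-c['cy'])/c['f']]); x=d.copy()
    for _ in range(30): x=d/(1+c['k1']*(x@x))
    return -c['R'].T@c['t'], c['R'].T@np.array([x[0],x[1],1])
def onz(c,u,v,z):
    o,d=ray(c,u,v); return o+d*(z-o[2])/d[2]
def proj(c,X):
    p=c['R']@np.asarray(X,float)+c['t']; x=p[:2]/p[2]; x=x*(1+c['k1']*(x@x)); return x*c['f']+[c['cx'],c['cy']]
def tri(rs):
    A=0;b=0
    for o,d in rs:
        d=d/np.linalg.norm(d); P=np.eye(3)-np.outer(d,d); A=A+P; b=b+P@o
    return np.linalg.solve(A,b)
E
python3 - <<'E'
from h import *
import pickle
st=env.sense(); print(st)
D={}
for n in ('scene','top'):
    s=env.snapshot(n); D[n]=s; save(s,n+'0.png'); print(n,{k:v for k,v in s.items() if k!='image'})
pickle.dump(D,open('d0.pkl','wb'))
E
```

```text
pics
station.py
{'time_s': 0.0, 'qpos': array([-1.28958575e+00,  2.59181912e-01,  2.07689003e-02,  1.33369478e+00,
       -4.34421691e-06,  1.41818670e+00]), 'dq': array([ 0.00125037, -0.00075266, -0.00078004,  0.00046601,  0.001969  ,
        0.00059725]), 'effort': array([-1.57965718e-03, -5.55642307e+01,  3.44525850e+01,  1.38656393e-02,
       -1.84076757e-04,  7.09808404e-06]), 'position': array([ 231.09928902, -498.7878036 ,  230.67456063]), 'ee_rot': array([-6.54235500e-04,  9.76566887e-01,  2.15213116e-01, -4.43023341e-05]), 'ft_force': array([-0.59846634,  0.79217586, -0.37165871]), 'wrist_torque': array([ 0.01985662, -0.01105425, -0.0109425 ]), 'grasp_force': 0.0, 'gripper_width': 85.14196204130042}
scene {'fov_y': 46.48714363446959, 'cx': 256.2899666971959, 'cy': 199.49936906497757, 'k1': 0.05206581705859035, 'R': array([[-0.85993478,  0.51020814,  0.01413646],
       [ 0.41143269,  0.70931145, -0.57236388],
       [-0.30205186, -0.4863794 , -0.81987789]]), 't': array([ 475.53393233, -170.52880659, 1056.56242544])}
top {'fov_y': 43.64118218956145, 'cx': 254.9253803740842, 'cy': 198.24792293726995, 'k1': 0.036974840503660907, 'R': array([[ 0.00414265, -0.99995336, -0.00872468],
       [-0.99206405, -0.00301324, -0.12569745],
       [ 0.1256653 ,  0.00917616, -0.99203026]]), 't': array([-20.05445655, 529.70101509, 904.22276908])}
```

View pics/scene0.png

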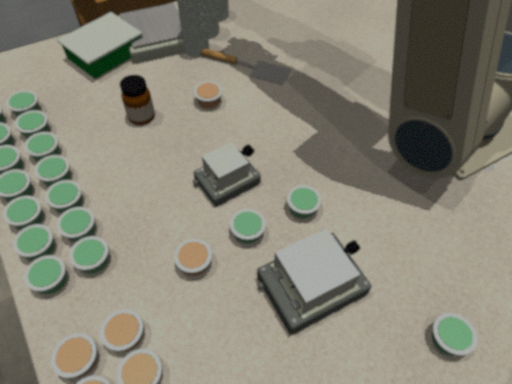

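View pics/top0.png

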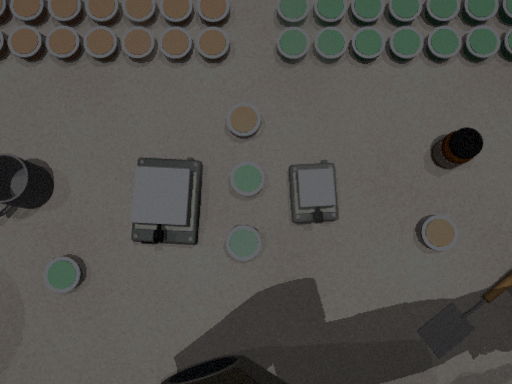

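The larger box is at top (167,201) with its grip disc at (158,233), and at scene (313,280) with its grip at (352,246). The smaller box is at top (314,192). The grips face the robot.

```bash
python3 - <<'E'
from h import *
import pickle
D=pickle.load(open('d0.pkl','rb'))
t=D['top']['image'];s=D['scene']['image']
a=cv2.resize(t[145:260,115:220],None,fx=5,fy=5,interpolation=cv2.INTER_CUBIC)
b=cv2.resize(s[220:340,245:385],None,fx=4,fy=4,interpolation=cv2.INTER_CUBIC)
cv2.imwrite('pics/c0a.png',a[:,:,::-1]);cv2.imwrite('pics/c0b.png',b[:,:,::-1])
P=[]
for n,(u0,u1,v0,v1) in (('top',(145,172,222,246)),('scene',(340,365,235,258))):
    im=D[n]['image'][v0:v1,u0:u1].max(2)
    m=(im<45).astype(np.uint8); k,l,st,ce=cv2.connectedComponentsWithStats(m)
    i=1+np.argmax(st[1:,4]); uv=ce[i]+[u0,v0]; print(n,st[i],uv); P.append(ray(cam(D[n]),*uv))
print('grip',tri(P))
c=cam(D['top'])
for uv in [(138,158),(202,160),(131,240),(196,244)]: print(uv,onz(c,*uv,40))
E
```

```text
top [  0   2  27  20 249] [158.59036145 235.437751  ]
scene [  5   7  14  11 107] [351.51401869 247.48598131]
grip [454.99115304 157.88619008  79.1739686 ]
(138, 158) [607.8018213  211.46213809  40.        ]
(202, 160) [604.23352902  85.91797601  40.        ]
(131, 240) [447.43766355 219.28298905  40.        ]
(196, 244) [440.11471948  94.46112498  40.        ]
```

View pics/c0a.png

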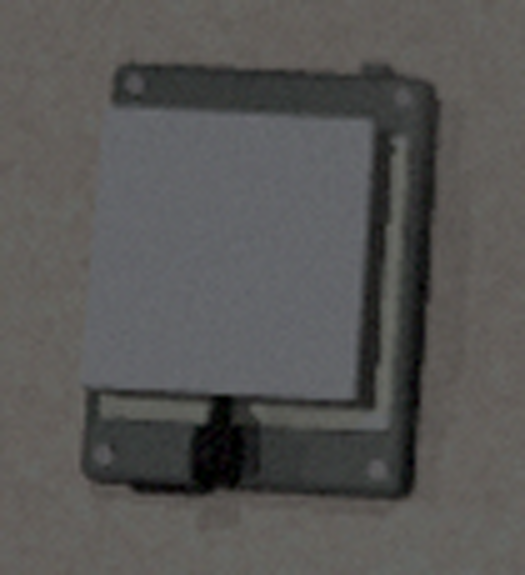

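The crop shows the larger box's top corners near (138,158), (202,161), (132,241) and (197,244), with the disc at (158.4,237). This gives yaw of about -0.05 and the grip near (454,157). Next I'll check the wrist camera mount, then hover over the grip for a closer look.

```bash
python3 - <<'E'
from h import *
s=env.snapshot('wrist'); print(s['T_tool_cam'],s['fov_y'])
from scipy.spatial.transform import Rotation as Ro
st=env.sense(); R=Ro.from_quat(np.roll(st['ee_rot'],-1)).as_matrix()
print(R.T@(np.array([440,157,231])-st['position']))
E
```

```text
[[-2.79481270e-05 -9.48180623e-01 -3.17731815e-01  8.26204029e+01]
 [ 9.99999921e-01 -1.52172912e-04  3.66155596e-04 -2.18120955e-01]
 [-3.95531816e-04 -3.17731779e-01  9.48180552e-01 -1.43423985e+02]
 [ 0.00000000e+00  0.00000000e+00  0.00000000e+00  1.00000000e+00]] 65.24121816479358
[ 4.65182923e+02 -5.07334608e+02  3.85615129e-01]
```
Camera is at tool +x 82, looking down tilted back towards -x... (axis -0.318 in x). With x_t = box x, camera above box, looking down. Camera height at 231+143=374. Good. Go to hover at x 430.

Units first: shifts go in units of 100 mm and turns go in units of 0.05 rad. So -507 mm is -5.07, -480 mm is -4.8, 0.484 rad is 9.68.

Emit:
shift_gripper --ticks '[[[0.28, -0.3, 0, 2.4, 85], [0.56, -0.6, 0, 4.8, 85], [0.84, -0.9, 0, 7.2, 85], [1.12, -1.2, 0, 9.6, 85], [1.4, -1.5, 0, 9.68, 85], [1.68, -1.8, 0, 9.68, 85], [1.96, -2.1, 0, 9.68, 85], [2.24, -2.4, 0, 9.68, 85], [2.52, -2.7, 0, 9.68, 85], [2.8, -3, 0, 9.68, 85], [3.08, -3.3, 0, 9.68, 85], [3.36, -3.6, 0, 9.68, 85], [3.64, -3.9, 0, 9.68, 85], [3.92, -4.2, 0, 9.68, 85], [4.2, -4.5, 0, 9.68, 85], [4.45, -4.8, 0, 9.68, 85], [4.65, -5.07, 0, 9.68, 85], [4.65, -5.07, 0, 9.68, 85], [4.65, -5.07, 0, 9.68, 85], [4.65, -5.07, 0, 9.68, 85]]]'

```text
time_s: 1.82
position: [439.7, 91.9, 231.2]
ee_rot: [-0.016, 1.0, -0.001, -0.001]
ft_force: [0.2, -0.6, -1.0]
gripper_width: 85.0
grasp_force: 0.0
```

```bash
python3 - <<'E'
from h import *
import pickle
st=env.sense(); s=env.snapshot('wrist'); pickle.dump((st,s),open('w1.pkl','wb')); save(s,'w1.png'); print(st['position'],st['ee_rot'],st['qpos'],st['dq'].max())
E
```

```text
[439.67807758  91.93190019 231.18454075] [-1.58666079e-02  9.99873655e-01 -7.40070869e-04 -6.14782625e-04] [-2.31615910e-03  8.41998081e-02 -1.97764603e-01  1.29011197e+00
  3.17325634e-02  3.14073651e+00] 0.007966975179926115
```

View pics/w1.png

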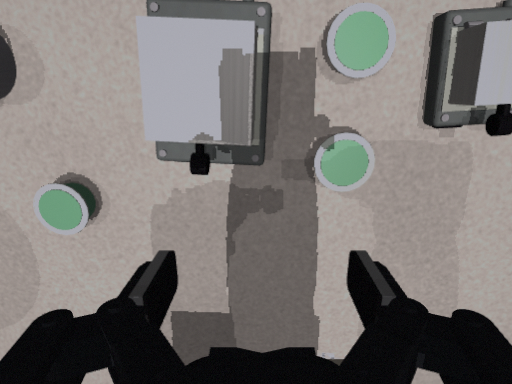

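The wrist view shows the disc at (200,161), the dial hidden, and the box at upper left. Joint 6 ran into its limit, so I'll use the half-turned grasp.

Emit:
shift_gripper --ticks '[[[0, 0, 0, -2.4, 85], [0, 0, 0, -4.8, 85], [0, 0, 0, -7.2, 85], [0, 0, 0, -9.6, 85], [0, 0, 0, -12, 85], [0, 0, 0, -14.4, 85], [0, 0, 0, -16.8, 85], [0, 0, 0, -19.2, 85], [0, 0, 0, -21.6, 85], [0, 0, 0, -24, 85], [0, 0, 0, -26.4, 85], [0, 0, 0, -28.8, 85], [0, 0, 0, -31.2, 85], [0, 0, 0, -33.6, 85], [0, 0, 0, -36, 85], [0, 0, 0, -38.4, 85], [0, 0, 0, -40.8, 85], [0, 0, 0, -43.2, 85], [0, 0, 0, -45.6, 85], [0, 0, 0, -48, 85]]]'

```text
time_s: 3.53
position: [439.5, 91.9, 231.5]
ee_rot: [-0.006, 0.36, 0.933, 0.015]
ft_force: [0.4, -0.3, -0.3]
gripper_width: 84.9
grasp_force: 0.0
```

Emit:
shift_gripper --ticks '[[[0, 0, 0, -2.4, 85], [0, 0, 0, -4.8, 85], [0, 0, 0, -7.2, 85], [0, 0, 0, -9.6, 85], [0, 0, 0, -12, 85], [0, 0, 0, -14.4, 85], [0, 0, 0, -14.4, 85]]]'

```text
time_s: 4.12
position: [439.5, 92.0, 231.5]
ee_rot: [-0.0, 0.009, 1.0, 0.016]
ft_force: [-0.0, 0.0, -0.9]
gripper_width: 84.9
grasp_force: 0.0
```

```bash
python3 - <<'E'
from h import *
import pickle
st=env.sense(); s=env.snapshot('wrist'); pickle.dump((st,s),open('w2.pkl','wb')); save(s,'w2.png'); print(st['position'],st['ee_rot'],st['qpos'])
from scipy.spatial.transform import Rotation as Ro
R=Ro.from_quat(np.roll(st['ee_rot'],-1)).as_matrix();print(R)
st1,s1=pickle.load(open('w1.pkl','rb'))
c1=cam(s1,(st1['position'],st1['ee_rot'])); c2=cam(s,(st['position'],st['ee_rot']))
print('disc px in w2',proj(c2,[454,157,82]))
for z in (75,80,85): print(z,onz(c1,200.5,162,z))
# box top corners in w1 (z=40)
for uv in [(148,3),(271,5),(156,158),(265,163)]: print(uv,onz(c1,*uv,40))
E
```

```text
[439.47845927  91.96933842 231.46326919] [-4.13792739e-04  8.73897326e-03  9.99835255e-01  1.59035464e-02] [-0.00228599  0.08332829 -0.19803332  1.29005724  0.03181311  0.01518448]
[[-9.99846918e-01  1.74882287e-02 -5.49487804e-04]
 [ 1.74619056e-02  9.99341415e-01  3.18090849e-02]
 [ 1.10541047e-03  3.17946204e-02 -9.99493812e-01]]
disc px in w2 [319.98519179 188.79315828]
75 [454.2814028  160.36197101  75.        ]
80 [455.41732931 159.15038971  80.        ]
85 [456.55325581 157.93880841  85.        ]
(148, 3) [605.59040831 210.26579848  40.        ]
(271, 5) [602.64021329  89.38398679  40.        ]
(156, 158) [450.73664149 219.94406974  40.        ]
(265, 163) [445.57594604  94.94899814  40.        ]
```

View pics/w2.png

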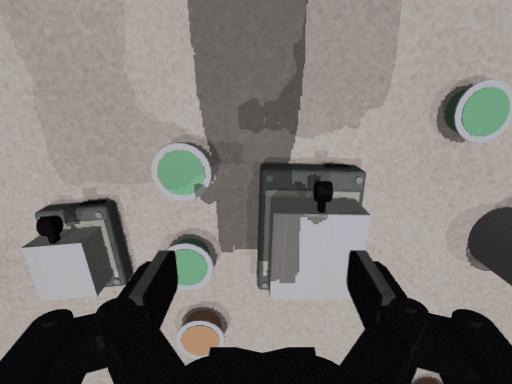

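The disc is at (323,191) in this view and the cover faces the camera. I'll triangulate it with masks over all the views.

```bash
python3 - <<'E'
from h import *
import pickle
D=pickle.load(open('d0.pkl','rb')); W=[pickle.load(open(f'w{i}.pkl','rb')) for i in (1,2)]
V=[(W[0][1],cam(W[0][1],(W[0][0]['position'],W[0][0]['ee_rot'])),(186,214,150,178)),
   (W[1][1],cam(W[1][1],(W[1][0]['position'],W[1][0]['ee_rot'])),(310,337,176,203)),
   (D['scene'],cam(D['scene']),(340,365,235,258))]
rs=[]
for s,c,(u0,u1,v0,v1) in V:
    m=(s['image'][v0:v1,u0:u1].max(2)<40).astype(np.uint8)
    m=cv2.morphologyEx(m,cv2.MORPH_OPEN,np.ones((9,9) if 'R' not in s else (5,5),np.uint8))
    k,l,st,ce=cv2.connectedComponentsWithStats(m); i=1+np.argmax(st[1:,4]); uv=ce[i]+[u0,v0]
    print(st[i],uv); rs.append(ray(c,*uv))
print(tri(rs[:2]),tri(rs)); g=tri(rs)
# box bottom/top from w2 corners, z=40
c=V[1][1]
for uv in [(261,166),(363,168),(260,289)]: print(uv,onz(c,*uv,40))
st=W[1][0]
from scipy.spatial.transform import Rotation as Ro
R=Ro.from_quat(np.roll(st['ee_rot'],-1)).as_matrix()
print('tcp-to-grip in tool',R.T@(g-st['position']))
E
```

```text
[  5   0  19  24 406] [199.78325123 162.11576355]
[  4   5  18  22 373] [322.38873995 191.27077748]
[ 6  8 11  9 87] [351.34482759 247.34482759]
[456.15340022 159.07642459  83.79766563] [456.65853827 158.8996376   83.06056968]
(261, 166) [438.42904327  97.55641915  40.        ]
(363, 168) [443.74934643 215.820389    40.        ]
(260, 289) [604.65755745  93.16616255  40.        ]
tcp-to-grip in tool [-16.17276438  62.46826156 150.44713116]
```

Converted, 50 mm is 0.5, -16 mm is -0.16, 0.03 rad is 0.6.

Emit:
shift_gripper --ticks '[[[-0.08, 0.3, 0.2, 0.6, 50], [-0.16, 0.6, 0.5, 0.6, 50], [-0.16, 0.625, 0.8, 0.6, 50], [-0.16, 0.625, 1.05, 0.6, 50], [-0.16, 0.625, 1.25, 0.6, 50], [-0.16, 0.625, 1.25, 0.6, 50]]]' --clamp_n 30

```text
time_s: 4.67
position: [454.7, 158.5, 105.0]
ee_rot: [-0.004, 0.028, 0.999, 0.015]
ft_force: [-0.6, -1.0, 0.1]
gripper_width: 49.8
grasp_force: 0.0
```

```bash
python3 - <<'E'
from h import *
import pickle
st=env.sense(); s=env.snapshot('wrist'); pickle.dump((st,s),open('w3.pkl','wb')); save(s,'w3.png'); print(st['position'],st['ee_rot'])
from scipy.spatial.transform import Rotation as Ro
R=Ro.from_quat(np.roll(st['ee_rot'],-1)).as_matrix(); print(R)
c=cam(s,(st['position'],st['ee_rot'])); g=[456,158.7,84]; print(R.T@(np.array(g)-st['position']),proj(c,g))
E
```

```text
[454.72218361 158.52802569 104.95258662] [-0.00382793  0.02783514  0.99948638  0.0154118 ]
[[-0.9984211   0.05575967 -0.00679394]
 [ 0.05552369  0.99797536  0.03102086]
 [ 0.0085099   0.03059466 -0.99949565]]
[-1.44455455 -0.39816049 20.93867251] [260.33044046 235.65051236]
```

View pics/w3.png

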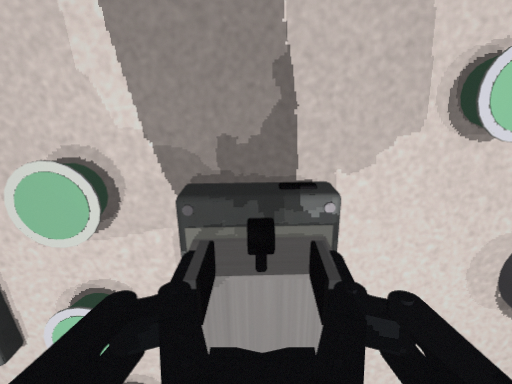

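The disc is at (261,236), centred between the pads and where the projection puts it. I'll descend and close.

Emit:
shift_gripper --ticks '[[[-0.01, 0, 0.12, 0, 50], [-0.01, 0, 0.24, 0, 50], [-0.01, 0, 0.35, 0, 50], [-0.01, 0, 0.35, 0, 50], [-0.01, 0, 0.35, 0, 10], [-0.01, 0, 0.35, 0, 10], [-0.01, 0, 0.35, 0, 10], [-0.01, 0, 0.35, 0, 10], [-0.01, 0, 0.35, 0, 10], [-0.01, 0, 0.35, 0, 10], [-0.01, 0, 0.35, 0, 10], [-0.01, 0, 0.35, 0, 10]]]' --clamp_n 30

```text
time_s: 5.72
position: [458.6, 158.6, 74.8]
ee_rot: [0.0, 0.026, 1.0, 0.014]
ft_force: [-1.7, -9.4, 7.9]
gripper_width: 15.5
grasp_force: 31.8
```

Emit:
shift_gripper --ticks '[[[0, 0, 0, 0, 10], [0, 0, 0, 0, 10], [0, 0, 0, 0, 10]]]' --clamp_n 30

```text
time_s: 5.97
position: [458.6, 158.6, 74.8]
ee_rot: [0.0, 0.026, 1.0, 0.014]
ft_force: [-1.0, -9.8, 7.1]
gripper_width: 15.4
grasp_force: 31.8
```

```bash
python3 - <<'E'
from h import *
import pickle
st=env.sense(); s=env.snapshot('wrist'); pickle.dump((st,s),open('w4.pkl','wb')); cv2.imwrite('pics/w4.png',s['image'][150:384,130:400,::-1].repeat(2,0).repeat(2,1)); print(st['position'],st['ee_rot'],st['ft_force'],st['wrist_torque'])
E
```

```text
[458.62726559 158.58224324  74.808408  ] [3.53143666e-04 2.61509295e-02 9.99555603e-01 1.43038878e-02] [-1.01219946 -9.77477294  7.08874263] [-2.15606407  0.27590081  0.01684736]
```

View pics/w4.png

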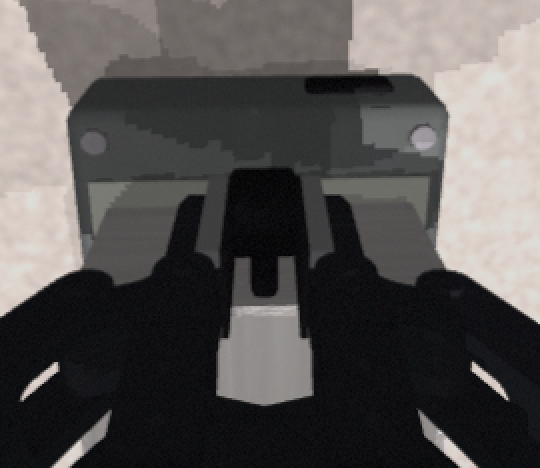

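The disc is held square between the pads, with the hood's front face just behind it. I'll start along the arc about the hinge.

```bash
python3 -c "
from h import *
print(env.sense()['qpos'])"
```

```text
[ 0.14245261  0.24711434 -0.41963632  0.89853484  0.02807463  0.19481871]
```

Emit:
shift_gripper --ticks '[[[-0.045, -0.005, -0.105, 0, 10], [-0.096, -0.005, -0.212, 0, 10], [-0.16, 0, -0.31, 0, 10], [-0.227, 0, -0.404, 0, 10], [-0.305, 0.005, -0.49, 0, 10], [-0.389, 0.005, -0.571, 0, 10], [-0.48, 0.01, -0.642, 0, 10], [-0.578, 0.01, -0.707, 0, 10], [-0.578, 0.01, -0.707, 0, 10]]]' --clamp_n 30

```text
time_s: 6.77
position: [517.4, 155.6, 145.5]
ee_rot: [0.0, 0.026, 1.0, 0.016]
ft_force: [-2.0, -1.6, 2.8]
gripper_width: 15.5
grasp_force: 30.6
```

```bash
python3 -c "
from h import *
st=env.sense();print(st['qpos'],st['wrist_torque'])"
```

```text
[ 0.11947369  0.27584597 -0.17811779  1.1116142   0.03125396  0.17126709] [-0.62368231  0.78213864  0.07139203]
```

Converted, -112.2 mm is -1.122, -101 mm is -1.01.

Emit:
shift_gripper --ticks '[[[-0.102, 0, -0.052, 0, 10], [-0.209, 0, -0.101, 0, 10], [-0.32, 0.002, -0.135, 0, 10], [-0.433, 0.003, -0.164, 0, 10], [-0.55, 0.003, -0.179, 0, 10], [-0.665, 0.003, -0.187, 0, 10], [-0.782, 0.003, -0.18, 0, 10], [-0.896, 0.003, -0.17, 0, 10], [-1.01, 0.003, -0.145, 0, 10], [-1.122, 0.002, -0.113, 0, 10], [-1.122, 0.002, -0.113, 0, 10]]]' --clamp_n 30

```text
time_s: 7.68
position: [629.5, 150.2, 154.8]
ee_rot: [0.0, 0.026, 1.0, 0.016]
ft_force: [1.3, 1.0, 4.5]
gripper_width: 15.4
grasp_force: 29.8
```

```bash
python3 - <<'E'
from h import *
import pickle
st=env.sense(); print(st['wrist_torque'])
D=[env.snapshot(n)['image'] for n in ('scene','top')]
a=cv2.resize(D[0][190:350,230:400],None,fx=2.3,fy=2.3); b=cv2.resize(D[1][130:290,100:270],None,fx=2.3,fy=2.3)
cv2.imwrite('pics/m5.png',np.hstack([a,b])[:,:,::-1])
E
```

```text
[ 0.0563447  -0.09203701  0.00479221]
```

View pics/m5.png

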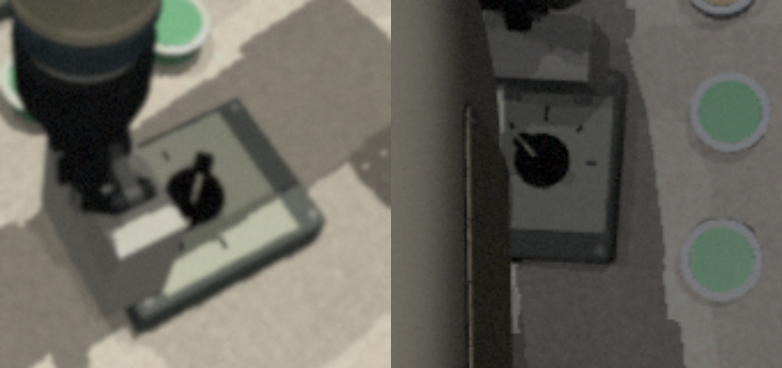

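The cover is standing up in the fingers. The dial shows beneath it, with its white line to the upper left in the top view, between +y and +x. I'll carry the cover on to about 104° and release.

Converted, -95 mm is -0.95, -60 mm is -0.6.

Emit:
shift_gripper --ticks '[[[-0.108, 0, 0.045, 0, 10], [-0.212, 0, 0.096, 0, 10], [-0.293, 0, 0.143, 0, 10], [-0.293, 0, 0.143, 0, 10], [-0.293, 0, 0.143, 0, 30], [-0.293, 0, 0.143, 0, 50], [-0.293, 0, 0.143, 0, 50], [-0.293, 0, 0.143, 0, 50], [-0.293, 0, 0.143, 0, 50], [-0.293, 0, -0.2, 0, 50], [-0.293, 0, -0.6, 0, 50], [-0.293, 0, -0.95, 0, 50], [-0.293, 0, -0.95, 0, 50]]]' --clamp_n 30

```text
time_s: 8.87
position: [658.7, 145.6, 257.8]
ee_rot: [0.004, 0.025, 1.0, 0.017]
ft_force: [1.1, 0.5, 1.6]
gripper_width: 50.1
grasp_force: 0.0
```

```bash
python3 - <<'E'
from h import *
import pickle
st=env.sense(); s=env.snapshot('wrist'); pickle.dump((st,s),open('w6.pkl','wb')); save(s,'w6.png'); print(st['position'],st['qpos'])
E
```

```text
[658.70530226 145.63372087 257.77471734] [0.07924737 0.46837006 0.40683989 1.49694819 0.03200619 0.13006145]
```

Converted, 140 mm is 1.4, 120 mm is 1.2.

Emit:
shift_gripper --ticks '[[[0.4, 0, 0, 0, 50], [0.8, 0.01, 0, 0, 50], [1.2, 0.02, 0, 0, 50], [1.4, 0.03, 0.1, 0, 50], [1.4, 0.03, 0.2, 0, 50], [1.4, 0.03, 0.2, 0, 50]]]' --clamp_n 30

```text
time_s: 9.42
position: [515.7, 156.5, 228.8]
ee_rot: [-0.002, 0.025, 1.0, 0.016]
ft_force: [-0.5, -0.3, 0.5]
gripper_width: 49.9
grasp_force: 0.0
```

```bash
python3 - <<'E'
from h import *
import pickle
st=env.sense(); s=env.snapshot('wrist'); t=env.snapshot('top'); sc=env.snapshot('scene'); pickle.dump((st,s,t,sc),open('w7.pkl','wb')); print(st['position'],st['ee_rot'],st['qpos'])
c=cam(s,(st['position'],st['ee_rot'])); print(proj(c,[527,154.5,78]))
a=s['image'][100:384,100:420]
b=cv2.resize(t['image'][150:250,110:220],None,fx=2.84,fy=2.84)
cv2.imwrite('pics/m7.png',cv2.resize(np.hstack([a,b]),None,fx=1.25,fy=1.25)[:,:,::-1])
E
```

```text
[515.69334365 156.45535663 228.75394897] [-0.00184877  0.02504018  0.99955929  0.01583633] [ 0.12113709  0.23711271 -0.0146111   1.31811671  0.03187479  0.17124429]
[255.40164601 187.69246585]
```

View pics/m7.png

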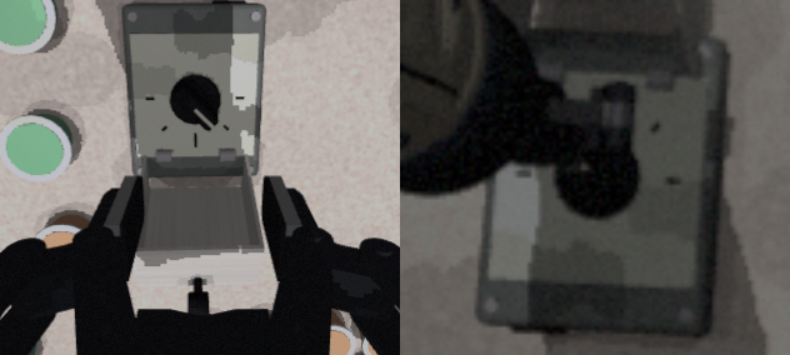

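The cover is open and leaning back. In the left panel the dial is at (195,100), the white line runs to about (212,126), the long mark is at (195,140) and the side marks are at (150,98) and (240,98). Now I'll measure them.

```bash
python3 - <<'E'
from h import *
import pickle
st,s,t,sc=pickle.load(open('w7.pkl','rb')); c=cam(s,(st['position'],st['ee_rot']))
im=s['image'][155:230,205:305]; g=im.max(2)
# marks: dark on beige, small comps
m=(g<70).astype(np.uint8); k,l,S,C=cv2.connectedComponentsWithStats(m)
for i in range(1,k):
    if S[i,4]>=4:
        uv=C[i]+[205,155]; print('dark',S[i],uv.round(1),onz(c,*uv,40).round(1)[:2])
i=1+np.argmax(S[1:,4]); hull=cv2.convexHull(np.argwhere(l==i)[:,::-1].astype(np.int32)); hm=np.zeros_like(m); cv2.fillConvexPoly(hm,hull,1)
w=((g>75)&(hm>0)).astype(np.uint8); k2,l2,S2,C2=cv2.connectedComponentsWithStats(w)
for j in range(1,k2):
    if S2[j,4]>8:
        p=np.argwhere(l2==j)[:,::-1]+[205,155]; vx,vy,x0,y0=cv2.fitLine(p.astype(np.float32),cv2.DIST_L2,0,.01,.01).ravel()
        q=[onz(c,x0+k*vx,y0+k*vy,78) for k in (-8,8)]; d=q[1]-q[0]; print('white',S2[j],(x0,y0),onz(c,x0,y0,78),np.arctan2(d[1],d[0]))
cv2.imwrite('pics/z7.png',cv2.resize(im,None,fx=6,fy=6,interpolation=cv2.INTER_CUBIC)[:,:,::-1])
E
```

```text
dark [  31    4   41   46 1313] [256.3 179.6] [529.2 155.9]
dark [ 0  9  3 46 82] [205.6 191.7] [540.2  96.3]
dark [12 23  6  2 12] [219.5 178.5] [525.4 113.8]
dark [84 23  6  1  6] [291.5 178. ] [529.7 196.4]
dark [74 45  4  4 10] [280.5 201.5] [557.7 182.9]
dark [25 46  4  4 12] [231.3 202.3] [555.2 124.9]
dark [50 52  2 11 17] [255.6 211.1] [568.1 152.9]
dark [21 65 11  2 16] [230.8 220.3] [578.1 122.4]
dark [71 64 11  2 18] [281.8 219.6] [581.1 183.7]
dark [12 71  8  4 30] [220.6 227.6] [586.8 109.3]
dark [ 32  70  40   5 157] [256.4 227.5] [589.5 152.5]
dark [73 70 18  5 43] [289.7 227.7] [592.4 193. ]
white [70 29  2 10 10] (np.float32(275.3), np.float32(188.5)) [529.1012269  174.93070131  78.        ] 2.983058650037313
white [50 32 16 16 58] (np.float32(262.7414), np.float32(194.25862)) [534.57320431 161.68604512  78.        ] 0.7041486215318875
white [47 44 12  5 22] (np.float32(258.0909), np.float32(200.54546)) [541.19002421 156.49988936  78.        ] 1.1646376762138486
```

View pics/z7.png

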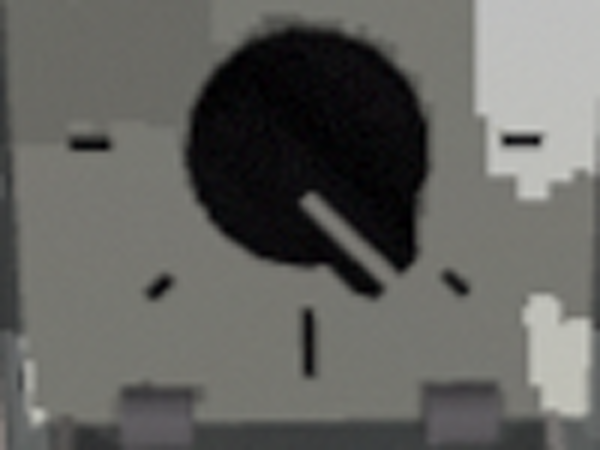

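The dial is a black disc with its bar at about 45°, white line towards crop (390,275). The long mark is at crop (308,342). The axis comes out at (527.5,155.1), box yaw -0.05 and bar heading about 0.72. I'll hover aligned with the bar and measure again from there.

Emit:
shift_gripper --ticks '[[[-0.04, -0.01, 0.2, -2.4, 40], [-0.08, -0.02, 0.4, -4.8, 40], [-0.12, -0.04, 0.6, -7.2, 40], [-0.123, -0.04, 0.8, -9.6, 40], [-0.123, -0.04, 0.99, -12, 40], [-0.123, -0.04, 0.99, -14.4, 40], [-0.123, -0.04, 0.99, -15.4, 40], [-0.123, -0.04, 0.99, -15.4, 40]]]' --clamp_n 30

```text
time_s: 10.23
position: [530.5, 154.6, 130.4]
ee_rot: [0.005, -0.353, 0.936, 0.015]
ft_force: [0.5, 0.2, -0.1]
gripper_width: 40.2
grasp_force: 0.0
```

```bash
python3 - <<'E'
from h import *
import pickle
from scipy.spatial.transform import Rotation as Ro
st=env.sense(); s=env.snapshot('wrist'); pickle.dump((st,s),open('w8.pkl','wb')); print(st['qpos'])
c=cam(s,(st['position'],st['ee_rot'])); R=Ro.from_quat(np.roll(st['ee_rot'],-1)).as_matrix(); print(R.round(3))
X=np.array([527.5,155.1,0.]); h=np.array([np.cos(.72),np.sin(.72),0])
for z in (50,78): print(z,proj(c,X+[0,0,z]),proj(c,X+22*h+[0,0,z]),proj(c,X-22*h+[0,0,z]))
g=s['image'].max(2); u,v=proj(c,X+10*h+[0,0,78]).astype(int)
print(u,v)
for r in range(v-60,v+70,5): print(r,' '.join('%3d'%x for x in g[r,u-75:u+76:5]))
E
```

```text
[ 0.11454178  0.30762543 -0.17266617  1.08868724  0.03186197 -0.60639247]
[[-0.751 -0.66  -0.002]
 [-0.66   0.751  0.032]
 [-0.02   0.025 -0.999]]
50 [262.3832576  195.60927565] [262.33630548 220.95763447] [262.43320254 168.62191606]
78 [263.42675982 209.4096737 ] [263.338495   237.35009051] [263.52131578 179.42383257]
263 222
162 108  66 121 122 122 121 121 121  96 122 121 121 121 120 120 120 122 121 120 120 120 112 111 111 110 110 110 110 111 109  62
167  66 121 122 120 121 122 121 122 130 119 121 121 121  87  16   4  14  70  91 120  97 110 109 109 111 109 110 109 109 109 111
172 121 120 121 120 121 120 120 129 138 138 137 120  11  15   8   9  11  14  12 106 110 111 109 110 109 109 109 109 110 111 109
177 137 134 119 121 120 136 138 138 138 116  92  17  13   9   5   6  10   9   8  12 110 110 109 110 110 109 109 110 110 111 200
182 137 136 138 119 121 139 138 137 137 118  13  12  14  17  14  12  14  10  16  13  25 110 110 110 110 110 111
[... 2004 characters left out ...]
 219 219 156 127 219 215 219  15  11  62  63  28  12  15 213
267  31  17  16  62  62  15  16  18  59  61  72  94 101 187 218 219 219 144 177 213 212 219 219  10  11  55  62  62  18  19 219
272  17  17  47  64  62  11  14  13  50  49  61  64  65  92 146 219 122 199 220 220 216 217 219  15  14  13  62  62  18  16  95
277  15  17  61  63  51  16   9  12 148  49  49  51  89  86 108 114 215 219 216 219 217 215 213   8  15  16  62  63  38  15  18
282  17  19  14  42  58  15  16 106 188 173  48  82  87 121 100 215 220 215 212 213 216 206 220  11  16  18  74  13  17  18  20
287  13  19  18  16  25  13   7  93  86  80  80  81  89 137 216 219 218 219 218 218 215 216 214  16  15  17  26  19  17  20  14
```

The white line projects at column 263, rows 209–237. That matches the 78 mm bar top at heading 0.72, so the tool is aligned with the bar. I'll descend with a small xy correction and close.

Converted, 30 mm is 0.3, 60 mm is 0.6.

Emit:
shift_gripper --ticks '[[[0.015, 0.01, 0.15, 0, 40], [0.015, 0.015, 0.3, 0, 40], [0.015, 0.015, 0.45, 0, 40], [0.015, 0.015, 0.6, 0, 40], [0.015, 0.015, 0.6, 0, 40]]]' --clamp_n 25

```text
time_s: 10.7
position: [526.6, 156.7, 68.8]
ee_rot: [0.003, -0.351, 0.936, 0.016]
ft_force: [0.4, -0.2, 0.3]
gripper_width: 39.8
grasp_force: 0.0
```

```bash
python3 -c "
from h import *
import pickle
from scipy.spatial.transform import Rotation as Ro
st=env.sense(); R=Ro.from_quat(np.roll(st['ee_rot'],-1)).as_matrix(); print(R.T@(np.array([527.5,155.1,78])-st['position']),R[:,2])
s=env.snapshot('wrist'); c=cam(s,(st['position'],st['ee_rot'])); g=s['image'].max(2); print(s['cx'])
u,v=proj(c,[527.5,155.1,78]).astype(int);print(u,v)
for r in range(v-10,v+60,8): print(r,' '.join('%3d'%x for x in g[r,u-75:u+76:5]))
"
```

```text
[ 0.17163156 -1.56850611 -9.23703032] [-0.00440328  0.0315818  -0.99949147]
261.8964730292162
258 259
249 155 155 154 131  63  73  70  17  15  18  12  17  14  10  10  10  10  11  13  15  18  13 126 123  14  63  72  64  53 124 125
257 155 154  24  23  43  71  71  19  14 154 104  21  15   9  15  13  10  10  14  17  49 125 124 124  18  14  73  72  20  21 112
265 154 126  18  23  73  72  13  15  14 154 153 153 153  12  11 117  79   9  65 154 154 125 189 212  19  17  71  71  56  22  20
273 123  15  19  57  70  69  15  12  18 154 155 154 154  14  14 113  82  17  94 154 154 153 236 236   9  17  19  71  71  20  19
281  19  21  19  20  75  68  15  14  84 153 154 154 153  13  14 105  85  17  95 154 154 236 236 236  15  14  18  85  25  17  24
289  26  23  17  21  21  19  18  11 154 154 152 154 154  93  23 106  86  16 138 204 236 235 236 236  41  15  20  17  21  19  23
297  16  21  22  21  19  20  18  13 153 145 129 154 154 153 154 154 153 153 236 236 235 236 235 171 107  15  21  20  21  18  22
305  19  18  20  21  18  15  19  36  75  78 104  83 107 153 153 152 153 235 236 235 235 209 116 233 235  12  20  23  20  22  19
313  20  21  19  19  18  23  20  83 108 121 121 118 109 152 153 165 235 235 235 218 119 236 234 234 233  40  16  19  19  19  18
```

Converted, 12 mm is 0.12, -0.8 mm is -0.008.

Emit:
shift_gripper --ticks '[[[0, -0.008, 0.06, 0, 40], [0, -0.008, 0.12, 0, 40], [0, -0.008, 0.12, 0, 10], [0, -0.008, 0.12, 0, 10], [0, -0.008, 0.12, 0, 10], [0, -0.008, 0.12, 0, 10], [0, -0.008, 0.12, 0, 10], [0, -0.008, 0.12, 0, 10], [0, -0.008, 0.12, 0, 10]]]' --clamp_n 25

```text
time_s: 11.5
position: [528.0, 156.6, 59.5]
ee_rot: [0.006, -0.352, 0.936, 0.015]
ft_force: [0.5, -1.9, 1.2]
gripper_width: 13.2
grasp_force: 27.9
```

Emit:
shift_gripper --ticks '[[[0, 0, 0, 2, 10], [0, 0, 0, 4, 10], [0, 0, 0, 6, 10], [0, 0, 0, 8, 10], [0, 0, 0, 10, 10], [0, 0, 0, 12, 10], [0, 0, 0, 14, 10], [0, 0, 0, 15.4, 10], [0, 0, 0, 15.4, 10], [0, 0, 0, 15.4, 10], [0, 0, 0, 15.4, 10]]]' --clamp_n 25

```text
time_s: 12.42
position: [528.6, 155.0, 59.5]
ee_rot: [-0.0, 0.026, 1.0, 0.014]
ft_force: [2.2, -9.5, 1.0]
gripper_width: 13.1
grasp_force: 29.3
```

```bash
python3 -c "
from h import *
from scipy.spatial.transform import Rotation as Ro
st=env.sense(); R=Ro.from_quat(np.roll(st['ee_rot'],-1)).as_matrix(); print(R[:,0],np.arctan2(-R[1,0],-R[0,0]),st['wrist_torque'])
"
```

```text
[-9.98637895e-01  5.21707007e-02  7.56372545e-04] -0.05219441086492514 [-2.33104958 -0.62833555 -0.02798626]
```

Units first: shifts go in units of 100 mm and turns go in units of 0.05 rad. So -170 mm is -1.7, -140 mm is -1.4.

Emit:
shift_gripper --ticks '[[[0, -0.01, 0, 0, 10], [0, -0.01, 0, 0, 20], [0, -0.01, 0, 0, 40], [0, -0.01, 0, 0, 40], [0, -0.01, 0, 0, 40], [0, -0.01, -0.2, 0, 40], [0, -0.01, -0.6, 0, 40], [0.05, -0.01, -1, 0, 40], [0.1, -0.01, -1.4, 0, 40], [0.12, -0.01, -1.7, 0, 40], [0.12, -0.01, -1.7, 0, 40], [0.12, -0.01, -1.7, 0, 40], [0.12, -0.01, -1.7, 0, 40]]]' --clamp_n 25

```text
time_s: 13.5
position: [515.6, 151.0, 228.7]
ee_rot: [-0.001, 0.025, 1.0, 0.016]
ft_force: [-0.3, 0.2, -0.4]
gripper_width: 40.0
grasp_force: 0.0
```

```bash
cat > m.py <<'E'
from h import *
st=env.sense(); s=env.snapshot('wrist'); save(s,'last.png'); c=cam(s,(st['position'],st['ee_rot']))
X=np.array([527.5,155.1,0]); u,v=proj(c,X+[0,0,60]).astype(int); u0,v0=u-50,v-35
im=s['image'][v0:v0+80,u0:u0+100]; g=im.max(2)
k,l,S,C=cv2.connectedComponentsWithStats((g<70).astype(np.uint8)); i=1+np.argmax(S[1:,4])
print(st['position'])
for j in range(1,k):
    if 4<=S[j,4]<40: print('mark',S[j,2:],onz(c,*(C[j]+[u0,v0]),40).round(1)[:2])
hull=cv2.convexHull(np.argwhere(l==i)[:,::-1].astype(np.int32)); hm=np.zeros(g.shape,np.uint8); cv2.fillConvexPoly(hm,hull,1); hm=cv2.erode(hm,np.ones((3,3)))
k,l,S,C=cv2.connectedComponentsWithStats(((g>60)&(hm>0)).astype(np.uint8))
for j in range(1,k):
    if S[j,4]>8:
        p=np.argwhere(l==j)[:,::-1]+[u0,v0]; P=np.array([onz(c,*q,78)[:2] for q in p]).astype(np.float32)
        vx,vy,x0,y0=cv2.fitLine(P,cv2.DIST_L2,0,.01,.01).ravel(); print('line',S[j],(x0,y0),np.arctan(vy/vx),P.min(0),P.max(0))
E
python3 m.py
```

```text
[515.61033579 150.98071796 228.65124313]
mark [ 6  3 13] [525.8 114.4]
mark [ 5  2 10] [529.6 196.2]
mark [ 1 13 13] [560.7 211.3]
mark [ 5  4 11] [558.1 183.1]
mark [4 3 8] [555.4 124.7]
mark [10  2 13] [577.9 122. ]
mark [11  2 12] [580.9 182.9]
mark [6 4 9] [583.6  97.1]
mark [7 1 7] [585.2 109.4]
mark [2 2 4] [590.  192.3]
line [ 39  40  17  26 138] (np.float32(540.83234), np.float32(152.6355)) -0.084563844 [526.671   141.93631] [554.4334  157.92519]
line [58 48  6  9 19] (np.float32(539.9535), np.float32(163.07678)) -0.58359945 [536.1756 161.2754] [544.69775 166.8548 ]
```

```bash
cat > m2.py <<'E'
from h import *
st=env.sense(); s=env.snapshot('wrist'); c=cam(s,(st['position'],st['ee_rot'])); g=s['image'].max(2).astype(float)
h=np.array([np.cos(-.05),np.sin(-.05),0]); X=np.array([527.5,155.1,0])
a=proj(c,X+[0,0,78]); b=proj(c,X+60*h+[0,0,40]); print(a,b)
for r in range(int(a[1])-14,int(b[1])-2): print(r,' '.join('%3d'%x for x in g[r,int(a[0])-14:int(a[0])+15]))
print(int(a[0])-14)
E
python3 m2.py
```

```text
[261.3802002  188.24200086] [260.50157177 226.10789891]
174  16  15  10   8  13  11  13   9   9  11  12  11  18  15  15  10   8  13  16   9   8  13   9  11  15  17  15  16  13
175  12  15  14   9  10  16  13  11   8  10  15  15  18  14  18  18  17  14  12  12   9  12  11  14  14  14  12  14   9
176  16  17  10  10  13  14   9  13  11  10   9  14  17  15  14  15  12  16  12  11  13  10   6  13  13  15  15  13  13
177  17  11  14  15  14  14  16   7  12   8  17  14  15  14  13  16  11  15  13  14  13   4   9  14  13  16  15  12  15
178  11  13  16   9  11   9  14  10  10  11  13  15  13  13  14  11  13  13  15   8  14  10  11  14  12  14  15  12  13
179  17  11  13  11   7  12  13  10   8   4  13  15  14  11  11  18   7  13  13  10  15  12  10  16  14  17  13  10  12
180  17  12  13  13  10  12  11  11  10  10  15  14  13  11  13   9  12  13  13  13  14  14   8  10   9  12  12  12  12
181  14  17  12  13  10  12  12  15   6  12  14  11  13  16  13  16  13  13  14   9  13   8   9   8  14  12  15  16  10
182  14  14  10  13  13   9  12  10  11   9  16  14   9  11  12  15  12  14  13   8 
[... 4259 characters left out ...]
 118 117 118 117 118 117 117 112 106 105 112 117 117 117 118 118 118 118 116 117 117 118 117 117
219 117 118 118 118 116 117 117 118 117 118 118 119 118 116 117 118 116 117 118 117 115 118 118 117 119 117 119 117 118
220 118 117 118 117 117 117 118 118 116 118 117 118 118 117 117 119 117 118 119 118 117 118 117 117 118 116 117 117 118
221 117 118 118 117 118 118 117 118 119 116 117 117 117 118 118 118 117 118 120 117 118 118 117 118 116 119 118 118 116
222 117 117 118 118 116 118 117 118 116 119 116 117 117 118 118 117 119 117 118 117 117 117 119 118 118 117 117 117 119
223 117 117 117 118 117 118 118 115 117 117 118 118 117 117 118 118 118 117 118 118 118 118 118 117 117 117 118 118 117
247
```

The white line (column 261.5) and the long mark (column 260.5) are parallel in the picture. I'll back away upwards, then check both covers numerically against earlier pictures.

```bash
python3 -c "
from h import *
import pickle
a=pickle.load(open('w7.pkl','rb'))[3]['image'].astype(int); b=env.snapshot('scene')['image'].astype(int); d=np.abs(a-b).max(2)
D=pickle.load(open('d0.pkl','rb'))
def bl(x): return (d[x[2]:x[3],x[0]:x[1]]>30).mean()
print('small box vs w7',bl((190,262,140,205)),'big cover vs w7',bl((250,330,180,260)),'big box',bl((255,370,230,330)))
t=env.snapshot('top')['image'].astype(int); e=np.abs(t-D['top']['image'].astype(int)).max(2)[155:230,285:345]
print('top small box vs start',(e>30).mean(),e.mean())
"
```

```text
small box vs w7 0.0 big cover vs w7 0.02609375 big box 0.05973913043478261
top small box vs start 0.0 17.153111111111112
```

Emit:
shift_gripper --ticks '[[[0.3, 0, -0.2, 0, 40], [0.6, 0, -0.4, 0, 40], [0.6, 0, -0.4, 0, 40], [0.6, 0, -0.4, 0, 40]]]'

```text
time_s: 14.03
position: [455.5, 152.8, 270.0]
ee_rot: [0.0, 0.025, 1.0, 0.016]
ft_force: [0.1, -0.6, -0.5]
gripper_width: 40.4
grasp_force: 0.0
```

```bash
python3 - <<'E'
from h import *
st=env.sense(); s=env.snapshot('wrist'); c=cam(s,(st['position'],st['ee_rot'])); g=s['image'].max(2)
# open cover at 109deg: disc expected at box x 54+82, z 146; hood interior behind the hinge
h=np.array([np.cos(-.05),np.sin(-.05),0]); X=np.array([527.5,155.1,0])
u,v=proj(c,X+136*h+[0,0,146]); print(u,v)
k,l,S,C=cv2.connectedComponentsWithStats((g[int(v)-25:int(v)+25,int(u)-20:int(u)+20]<45).astype(np.uint8)); print(S[1:],C[1:])
E
```

```text
263.0805630101733 356.41993726362676
[[   0    6   40   44 1309]] [[19.61726509 32.8433919 ]]
```

The dial is still visible, the large cover hasn't moved since it came to rest open, and the small box hasn't changed. I'll hand the job in.

```bash
python3 -c "
from station import env
print(env.job_done())"
```

```text
the job is handed in; nothing more can be done
None
```

I opened the larger box's cover onto its stop and turned the dial to the long middle mark. The small box's cover stayed shut, and I handed the job in at about 14 s; no verdict came back.

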